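# Catch the falling lid of the router-bit case and lower it shut

## Robot

A 7-joint arm with a two-finger parallel gripper is mounted at the origin on the work surface. World frame = base frame: x ahead of the robot, y to its left, z up, the work surface at z = 0. Lengths are in mm, angles in rad, forces in N, time in s.
With the tool pointing down it reaches from about 400 to 875 mm from the base axis. Payload 4.4 kg.
Tool frame: the origin (TCP) lies on the centre line of the jaws, within the pads' length; the fingertips stand 14 mm ahead of it and the grasp point (between the pads) lies 5 mm behind it; z points along the fingers, x is the direction in which the jaws open and shut, and the axes are right-handed (so a half turn about z gives the same grasp; the last joint's range is limited). The gripper opens to 85 mm and grips with 20 to 120 N. Pads are 22 mm wide; open, the fingers measure 114 mm over their backs; the gripper's body (76 mm by 85 mm) begins 54 mm behind the grasp point. The pads swing forward as they close: fully open they stand 13 mm farther back than shut.
Start: joints at [-1.32, 0.628, 0.038, 1.517, -0.027, 0.996, -0.02], TCP at [202.469, 617.676, 245.313] pointing down, gripper open.
Joint ranges: [-3.06, 3.06], [-0.37, 2.12], [-1.25, 1.32], [0.18, 2.47], [-1.1, 4.24], [0.23, 1.98], [-2.94, 2.94]. Speed limits (rad/s): [2.57, 2.57, 3.14, 3.14, 3.14, 3.14, 3.14].

## Interface

Orientations are given as [roll, pitch, yaw] about the fixed x, y, z axes, in that order (R = Rz(yaw) Ry(pitch) Rx(roll)).
In Python, from cell import ctrl gives the robot as it stands.
- The arm moves only by the tool send_rows, never from a script. Its argument "commands" is a list of rows, each a list of 5 numbers: the finger opening in mm, from 0 to 85.4, then the shift along the tool's x, y, z in mm, then the turn about the tool's z in degrees. In form: [[grip, x, y, z, roll], ...]. A call has 1 to 5 rows; each row is the pose to reach, as a shift and turn from the pose measured when the call began, along the tool's axes at that moment; what a row does not reach only later rows make up. A row lasts 1/10 s, in which the tool goes at most 50 mm and 8.59 degrees, less where a joint would pass 70% of its speed; a pose out of reach is approached as far as the arm can. A call with a gripper value outside its range is refused whole. The fingers move at their own pace and stop on an object; the grip force is fixed at half the most. Time passes only in rows, so rows that repeat a pose let the fingers close. It gives the time, the measured TCP pose, the force and the opening at its end, in the units of the state.
- ctrl.read_state(): the state, without advancing time (a new reading comes with each control period).
- ctrl.get_image(name): name is "scene" or "side" or "wrist"; returns the picture (400x640x3 uint8, red, green, blue); there is no depth.
- ctrl.camera_params(name): a dict with "fx", "fy", "cx", "cy" (pixels), "k1" (the pictures are not rectified: a ray, as slopes to the right and down, at radius r is drawn at 1 + k1 r^2 times it, then the intrinsics apply), "cam_to_world" (4x4, takes a point from camera to world coordinates). Camera axes: x right, y down, z forward; pixel columns grow to the right and rows downward; lengths in mm; the calibration is good to about 2 mm. A picture is of the moment at which its call begins: read the wrist's pose just before it. camera_params takes no time and is no camera call; for the wrist camera it gives the pose at the moment of the call.
- ctrl.finish_job(): hands the job in, once; it reports no verdict.
The state is a dict: "clock": time; "qpos": joint angles; "qd": joint speeds; "tau": joint torques, N m; "eef_pos": TCP position; "tool_rot": TCP orientation; "force": force on the tool from outside, world axes, zero at the start; "torque": the same for the moment, N m; "width": finger opening in mm.
Only numpy, scipy, OpenCV 4.12 (cv2) and the standard library are available. Lean on these libraries where they do the work, as an engineer would, in place of code of your own. Each camera call takes 0.05 s, during which the arm holds its last target.

## Task

Close the router-bit case without letting its heavy lid slam. With the fingers, tip the open lid forward past its balance and let go so that it falls by itself, then catch it from below on the outside of a finger and bring it to a stop while its red lip is still more than 50 mm above the shut position, and from there lower it slowly and gently, all the way shut, and move clear. Do not grip the lid, and leave the bottle, the jar and the wood offcut alone.

Things in the scene. Friction and masses are not known exactly. Their poses are not given: they have to be found in the camera images.
- case: Open dark-blue box with router bits inside, screwed to the bench: 145 mm deep (its x), 240 mm wide (its y), 85 mm high, walls 8 mm. Origin at the centre of its underside on the bench; +x points from the front (robot side) to the hinge at the back, +z up. The bits stay below the rim.
- hinge_mid (a point): Middle of the hinge line, fixed on the case: 72.5 mm from the case's origin along its +x and 85 mm up, at the top of the back wall. The hinge line runs along the case's y, and the lid's underside passes through it. The hinge is damped (0.65 N m s/rad) with slight friction (0.03 N m).
- lid (a joint): Lid angle in rad: 0 = shut flat on the rim, pi/2 = upright, 1.70 = leaning back on its stop, as it begins. Below about 1.45 it falls by itself, slowly at first (about 0.15 rad/s at 1.3), 0.55 to 0.85 rad/s when nearly shut; from 1.3 rad it takes about 2.5 to 4 s. That slams: carried down it should move at under 0.4 rad/s. About 0.55 kg (some 20 percent either way).
- lip_edge (a point): Middle of the lid's front edge, at its underside (inner face), 175 mm from the hinge; x points to the hinge, z out of the outer face. The lid is a flat plate 10 mm thick, 240 mm wide, ending in a red lip 28 mm long, 110 mm wide. Shut, it overhangs the front wall by 30 mm: a finger in front of the case can carry the lip from below down to shut and then slip out.
- glue: Yellow glue bottle, 54 mm across, 150 mm tall, standing loose beside the case. Origin at the centre of its underside. Leave alone.
- screws: Amber jar with steel cap, 60 mm across, 85 mm tall, standing loose beside the case. Origin at the centre of its underside. Leave alone.
- offcut: Wood offcut 110 x 45 x 38 mm high, lying loose at one side in front of the case. Origin at the centre of its underside, long along its x. Leave alone.

How it is judged (in metres and radians):
On the way, in this order (a step that is already met when the one before it is completed fails the run):
1. the lid, tipped past its balance, falls by itself with the robot not touching it (value of joint lid below 1.45 rad and velocity of joint lid below -0.04 rad/s and contact force between each of the fingers, the arm and lid below 0.05 N), for 0.2 s.
2. the lid is caught: at rest on the fingers with its lip still some 50 mm above shut (angle above 0.28 rad) (value of joint lid between 0.28 and 1.35 rad and velocity of joint lid between -0.05 and 0.05 rad/s and contact force between the fingers and lid above 0.3 N), for 0.3 s.
At the end, for the whole second after the job is handed in: The lid lies shut (within 0.02 rad) and still, and the bottle, jar and offcut stand where they were (within 15 mm) (value of joint lid below 0.02 rad and velocity of joint lid between -0.02 and 0.02 rad/s and distance of each of glue, screws, offcut from where it was at the start of the episode below 0.015 m and angle between each of glue, screws's own z axis and vertical below 0.1 rad); the robot touches nothing.
It fails at once if the lid drops or slams: faster than 0.4 rad/s anywhere from 0.25 rad down to its last 4 mm (0.02 rad) (value of joint lid between 0.02 and 0.25 rad and velocity of joint lid below -0.4 rad/s).
It fails at once if the lid is pinched: the fingers press its inner and its outer face at once (over 2 N each) ((contact force between the fingers and lid_c2 above 2 N or contact force between the fingers and lid_c3 above 2 N) and (contact force between the fingers and lid_c4 above 2 N or contact force between the fingers and lid_c5 above 2 N)).
It fails at once if the bottle, jar or offcut is pushed, lifted or knocked over (distance of any of glue, screws, offcut from where it was at the start of the episode above 0.02 m or angle between any of glue, screws's own z axis and vertical above 0.3 rad).
It also fails if it takes over 58 s, if anything falls off the work surface, if the arm or the gripper's body presses on something with over 40 N, if the wrist force passes 120 N, or if a joint passes its speed limit or range.

## Working session

There is one attempt and no reset: what is moved stays moved. The work goes in short steps, Python scripts to look and compute and a tool call to move; the robot and the scene stay as the last step left them, time stands still between calls to the robot, and variables do not carry over. Pictures are saved under pics/ and viewed, and the job is handed in when it is done.

Besides the shell and the picture viewer there is one more tool, called after "Call:" as a command line: name --pt "numbers of a row" for each row, then --argument value for the rest. send_rows: Moves the arm, as the interface text tells. Its arguments: {"type":"object","properties":{"commands":{"type":"array"}},"required":["commands"]}

```bash
mkdir -p pics; ls; cat > h.py <<'E'
import numpy as np,cv2
from cell import ctrl
def save(n,f):
    im=ctrl.get_image(n); cv2.imwrite(f,im[:,:,::-1].copy()); return im
def ray(cp,u,v):
    x=(u-cp['cx'])/cp['fx'];y=(v-cp['cy'])/cp['fy']
    rd=np.hypot(x,y);r=rd
    for _ in range(50): r=rd/(1+cp['k1']*r*r)
    s=r/rd if rd>0 else 1
    T=np.array(cp['cam_to_world']);d=T[:3,:3]@np.array([x*s,y*s,1]);return T[:3,3],d/np.linalg.norm(d)
def onz(cp,u,v,z):
    o,d=ray(cp,u,v);return o+d*(z-o[2])/d[2]
def proj(cp,p):
    T=np.array(cp['cam_to_world']);c=T[:3,:3].T@(np.array(p)-T[:3,3]);x,y=c[0]/c[2],c[1]/c[2];k=1+cp['k1']*(x*x+y*y)
    return np.array([cp['fx']*x*k+cp['cx'],cp['fy']*y*k+cp['cy']])
E
python3 - <<'E'
from h import *
for n in("scene","side","wrist"):
    save(n,f'pics/{n}0.png')
    print(n,ctrl.camera_params(n))
print(ctrl.read_state())
E
```

```text
pics
scene {'fx': 495.65001216580725, 'fy': 495.65001216580725, 'cx': 315.55881815916723, 'cy': 201.98040093130152, 'k1': -0.11399021035711904, 'cam_to_world': array([[-3.86349968e-01,  6.91177193e-01, -6.10743638e-01,
         1.31344904e+03],
       [ 9.22345974e-01,  2.91960448e-01, -2.53055333e-01,
         3.67364192e+02],
       [ 3.40691116e-03, -6.61084855e-01, -7.50303410e-01,
         1.04227433e+03],
       [ 0.00000000e+00,  0.00000000e+00,  0.00000000e+00,
         1.00000000e+00]])}
side {'fx': 510.2226209496728, 'fy': 510.2226209496728, 'cx': 324.7479439881531, 'cy': 197.2114973748792, 'k1': 0.003578352922138846, 'cam_to_world': array([[ 9.57038810e-01, -1.75342491e-01,  2.30936629e-01,
         2.00094896e+02],
       [-2.89180723e-01, -6.35525120e-01,  7.15878713e-01,
        -8.99944533e+02],
       [ 2.12420720e-02, -7.51906133e-01, -6.58927873e-01,
         9.57570042e+02],
       [ 0.00000000e+00,  0.00000000e+00,  0.00000000e+00,
         1.00000000e+00]])}
wrist {'fx': 287.9969949207531, 'fy': 287.9969949207531, 'cx': 319.55515982025946, 'cy': 199.7109182932595
[... 361 characters left out ...]

         1.00000000e+00]])}
{'clock': 0.15, 'qpos': array([-1.31979806,  0.62917491,  0.03846458,  1.51810565, -0.02700661,
        0.99629616, -0.02003477]), 'qd': array([-0.00145677, -0.00234414,  0.0002771 , -0.00432955,  0.00080168,
       -0.00021197, -0.00112605]), 'tau': array([ 2.07230332e-03, -5.63801408e+01,  1.22800928e+00, -1.93652987e+01,
        1.11617238e-02,  7.38730654e-03, -9.16040960e-06]), 'eef_pos': array([202.3301732 , 617.24493891, 244.58432425]), 'tool_rot': array([3.14158011e+00, 1.46573586e-03, 1.25394732e+00]), 'force': array([-0.63498533, -0.45136817, -0.33977887]), 'torque': array([ 5.85710672e-04,  6.29467097e-02, -6.98158827e-05]), 'width': 85.12061775939388}
```

View pics/scene0.png

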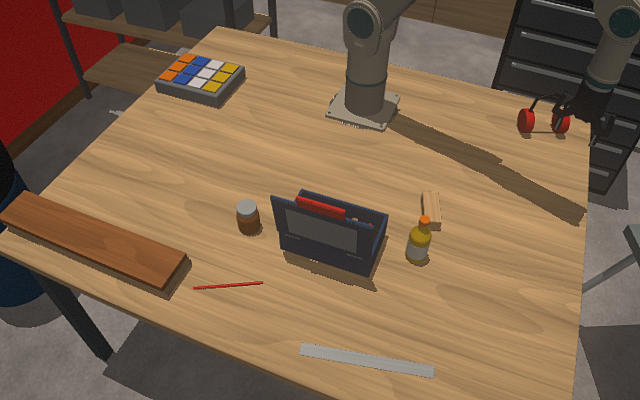

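View pics/side0.png

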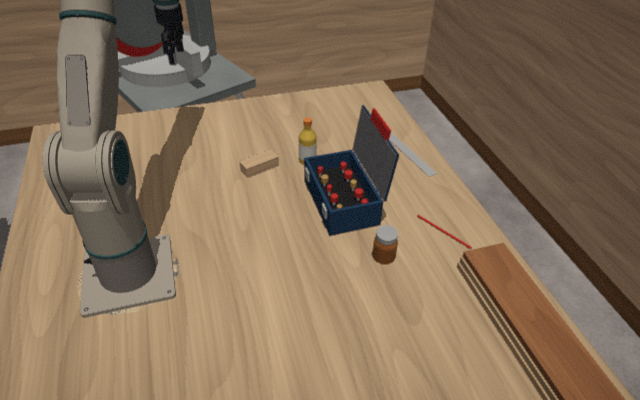

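View pics/wrist0.png

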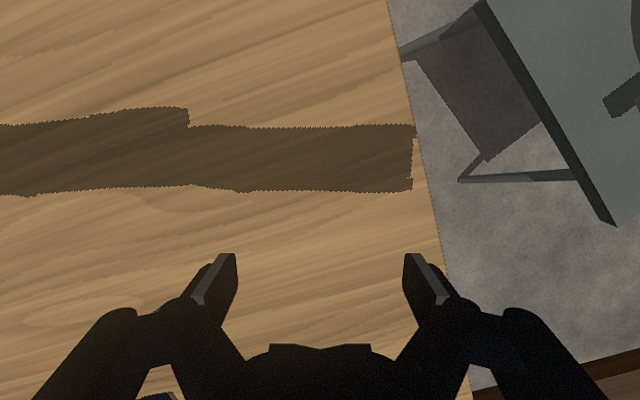

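The scene view shows the case near (330,230) with its lid leaning back, the bottle at (420,240), the jar at (248,217) and the offcut at (432,210). The side view shows the open case near (340,190). I'll zoom in for the corners.

```bash
python3 - <<'E'
import cv2
a=cv2.imread('pics/side0.png')[95:270,230:450];cv2.imwrite('pics/side_z.png',cv2.resize(a,None,fx=3.4,fy=3.4,interpolation=cv2.INTER_CUBIC))
a=cv2.imread('pics/scene0.png')[170:290,220:450];cv2.imwrite('pics/scene_z.png',cv2.resize(a,None,fx=3.4,fy=3.4,interpolation=cv2.INTER_CUBIC))
E
```

```text
(no output)
```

View pics/side_z.png

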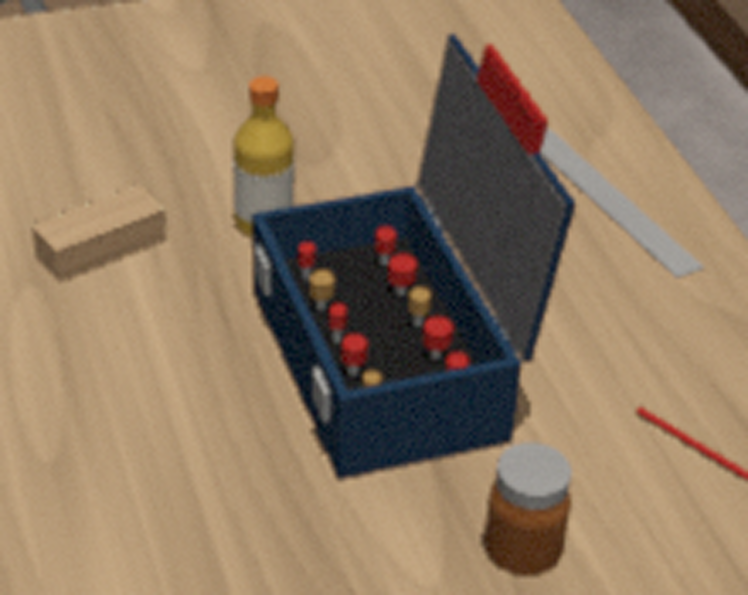

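View pics/scene_z.png

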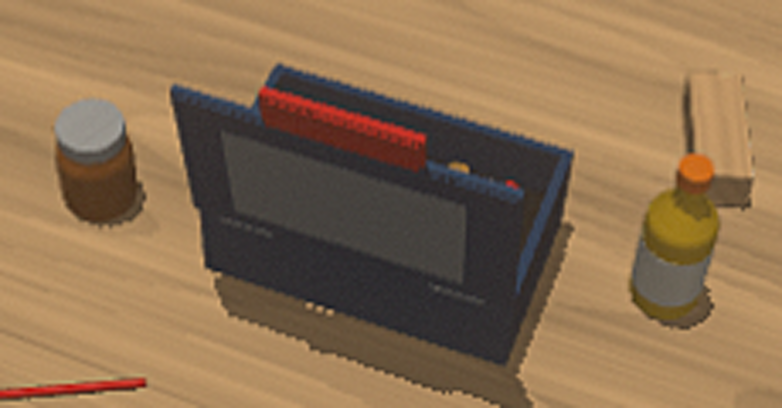

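Corners in the side view (rim): front-left (305,158), front-right (328,212), back-right (382,200), back-left (352,151). Casting these.

```bash
python3 - <<'E'
from h import *
c=ctrl.camera_params('side')
f=lambda u,v,z:onz(c,230+u/3.4,95+v/3.4,z)
FL,FR,BR,BL=f(254,213,85),f(333,400,85),f(518,359,85),f(414,189,85)
for n,p in zip(('FL','FR','BR','BL'),(FL,FR,BR,BL)): print(n,p.round(1))
print('bottomFR',f(340,476,0).round(1),'bottomBR',f(512,440,0).round(1))
print('w',np.linalg.norm(FL-FR),np.linalg.norm(BL-BR),'d',np.linalg.norm(FL-BL),np.linalg.norm(FR-BR))
m=(FL+FR+BR+BL)/4
d=(BL+BR-FL-FR);e=(FL+BL-FR-BR)
print('center',m.round(1),'yaw',np.arctan2(d[1],d[0]),np.arctan2(-e[0],e[1]))
print('jar cap',f(533,468,85).round(1),'jar base',f(525,545,0).round(1))
print('offcut',f(100,215,38).round(1),'bottle cap',f(264,85,150).round(1),'base',f(263,218,0).round(1))
s=ctrl.camera_params('scene')
g=lambda u,v,z:onz(s,220+u/3.4,170+v/3.4,z)
print('scene FL,FR rim',g(572,152,85).round(1),g(279,67,85).round(1))
print('scene jar cap',g(91,118,85).round(1),'bottle cap',g(696,163,150).round(1))
print('offcut corners',g(690,75,38).round(1),g(744,75,38).round(1),g(752,178,38).round(1),g(698,178,38).round(1))
# lip top edge (inner corner) guess at 1.70
E
```

```text
FL [500.3 226.6  85. ]
FR [496.6 -10.3  85. ]
BR [645.7  -4.3  85. ]
BL [640.9 223.7  85. ]
bottomFR [505.4  -7.5   0. ] bottomBR [648.6  -6.1   0. ]
w 236.96761818457583 228.06186617755395 d 140.66079940602225 149.1919492470407
center [570.9 108.9  85. ] yaw 0.011166050707177466 0.002323236511222776
jar cap [ 612.7 -116.    85. ] jar base [ 616.8 -113.1    0. ]
offcut [385.4 319.8  38. ] bottle cap [533.6 315.8 150. ] base [535.5 326.8   0. ]
scene FL,FR rim [502.3 230.1  85. ] [508.3  -4.9  85. ]
scene jar cap [ 611.5 -114.5   85. ] bottle cap [533.5 321.9 150. ]
offcut corners [346.6 288.2  38. ] [329.2 329.3  38. ] [433.3 360.4  38. ] [449.7 321.4  38. ]
```

```bash
python3 - <<'E'
from h import *
from scipy.optimize import least_squares
S=ctrl.camera_params('side');C=ctrl.camera_params('scene')
a,b=72.5,120
def lp(th,r,y,t): # case frame from hinge ; t thickness outward
    return [72.5-r*np.cos(th)+t*np.sin(th), y, 85+r*np.sin(th)+t*np.cos(th)]
obs=[(S,254,213,(-a,b,85)),(S,333,400,(-a,-b,85)),(S,518,359,(a,-b,85)),(S,414,189,(a,b,85)),(S,340,476,(-a,-b,0)),(S,512,440,(a,-b,0)),
(C,572,152,(-a,b,85)),(C,279,67,(-a,-b,85)),(C,207,268,(a,-b,0)),(C,503,362,(a,b,0))]
lid=[(C,172,87,147,-b,5),(C,522,192,147,b,5),(C,260,90,175,-55,0),(C,427,134,175,55,0),(S,490,46,175,55,5),(S,547,118,175,-55,5)]
def px(cam,u,v): return np.array([220+u/3.4,170+v/3.4]) if cam is C else np.array([230+u/3.4,95+v/3.4])
def W(p,q):
    c,s=np.cos(p[2]),np.sin(p[2]);return [p[0]+c*q[0]-s*q[1],p[1]+s*q[0]+c*q[1],q[2]]
def res(p,full=False):
    r=[proj(o[0],W(p,o[3]))-px(*o[:3]) for o in obs]+[proj(o[0],W(p,lp(p[3],*o[3:])))-px(*o[:3]) for o in lid]
    return np.array(r) if full else np.ravel(r)
R=least_squares(res,[571,109,0,1.7],loss='soft_l1')
print(R.x); print(res(R.x,True).round(1).tolist())
print('hinge',W(R.x,(72.5,0,85)),'lip',W(R.x,lp(R.x[3],175,0,0)),'lip shut',W(R.x,lp(0,175,0,0)))
E
```

```text
[5.73481793e+02 1.11829451e+02 1.53660684e-02 1.71178799e+00]
[[-0.8, -0.8], [2.2, -0.7], [1.2, 0.5], [0.0, -2.0], [-0.7, 0.7], [-0.1, 0.3], [0.6, -0.8], [-0.7, -1.9], [-0.7, -0.7], [0.4, 0.9], [-0.5, -0.2], [0.4, 0.8], [0.5, -1.8], [-0.0, -0.1], [0.4, -1.4], [0.3, 0.0]]
hinge [np.float64(645.9732337008941), np.float64(112.94344710294983), 85] lip [np.float64(670.5622066916292), np.float64(113.3213126842216), np.float64(258.2634976700615)] lip shut [np.float64(470.99389344945143), np.float64(110.25449095420892), np.float64(85.0)]
```

```bash
cat >> h.py <<'E'
def go(x,y,z,yaw=None):
    s=ctrl.read_state();p=s['eef_pos'];yw=s['tool_rot'][2]
    d=np.array([x,y,z])-p
    X=np.array([np.cos(yw),np.sin(yw),0]);Y=np.array([np.sin(yw),-np.cos(yw),0])
    t=0 if yaw is None else -np.degrees((yaw-yw+np.pi)%(2*np.pi)-np.pi)
    print('row x %.1f y %.1f z %.1f roll %.1f'%(d@X,d@Y,-d[2],t),'| at',p.round(1),'yaw %.3f'%yw,'F',s['force'].round(1),'t',round(s['clock'],2),'w',round(s['width'],1))
E
python3 -c "
from h import *
go(450,400,330,0.015)"
```

```text
row x -129.3 y 303.0 z -85.4 roll 71.0 | at [202.3 617.2 244.6] yaw 1.254 F [-0.6 -0.5 -0.3] t 0.15 w 85.1
```

Call:
send_rows --pt "85 -20 50 -60 8" --pt "85 -45 100 -85 16" --pt "85 -70 150 -85 25" --pt "85 -90 200 -85 33" --pt "85 -110 250 -85 42"

```text
clock: 0.65
eef_pos: [369.8, 465.6, 328.4]
tool_rot: [3.141, -0.0, 0.522]
force: [0.8, 0.3, -0.8]
width: 85.3
```

```bash
python3 -c "
from h import *
go(450,400,340,0.015);go(480,300,340,0.015)"
```

```text
row x 36.7 y 96.9 z -11.6 roll 29.1 | at [369.8 465.6 328.4] yaw 0.522 F [ 0.8  0.3 -0.8] t 0.65 w 85.3
row x 12.8 y 198.5 z -11.6 roll 29.1 | at [369.8 465.6 328.4] yaw 0.522 F [ 0.8  0.3 -0.8] t 0.65 w 85.3
```

Call:
send_rows --pt "85 20 40 -10 8" --pt "85 20 80 -12 16" --pt "85 20 120 -12 24" --pt "85 15 160 -12 29" --pt "85 13 198 -12 29"

```text
clock: 1.15
eef_pos: [480.2, 298.6, 340.2]
tool_rot: [3.141, 0.0, 0.014]
force: [0.0, 0.5, 0.2]
width: 85.0
```

```bash
python3 -c "
from h import *
go(480,110,340,0.015)
im=save('side','pics/s1.png')
c=ctrl.camera_params('side');p=ctrl.read_state()['eef_pos'];u,v=proj(c,p).astype(int);print(u,v)
a=im[max(0,v-90):v+60,max(0,u-110):u+110,::-1].copy();cv2.imwrite('pics/s1z.png',cv2.resize(a,None,fx=3.6,fy=3.6,interpolation=cv2.INTER_CUBIC))"
```

```text
row x -2.8 y 188.6 z 0.2 roll -0.1 | at [480.2 298.6 340.2] yaw 0.014 F [0.  0.5 0.2] t 1.15 w 85.0
291 65
```

View pics/s1z.png

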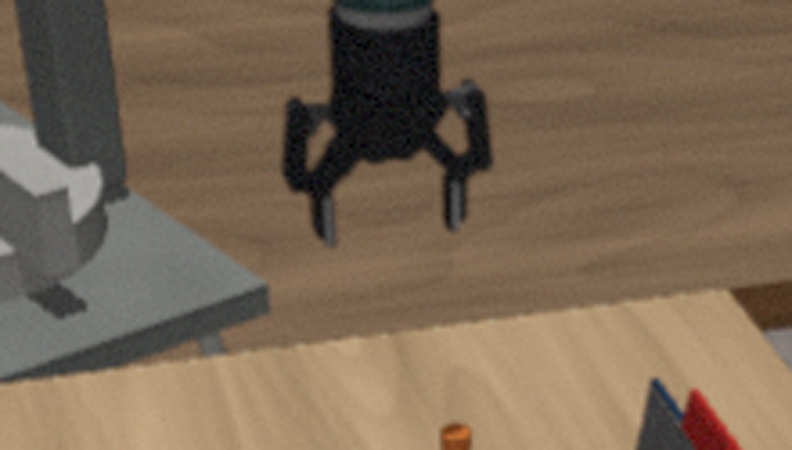

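```bash
python3 -c "
from h import *
print(ctrl.read_state()['qpos'].round(2))
go(735,114,340,1.586)"
```

```text
[-0.88  0.44  0.43  1.64 -0.19  1.11 -0.39]
row x 249.9 y 178.2 z 0.8 roll -90.5 | at [484.  290.7 340.8] yaw 0.006 F [ 2.2 -5.5  0.6] t 1.2 w 84.9
```

Call:
send_rows --pt "0 40 30 -5 -8" --pt "0 80 60 -5 -16" --pt "0 120 90 -5 -24" --pt "0 160 120 -5 -32" --pt "0 200 150 -5 -40"

```text
clock: 1.7
eef_pos: [678.4, 146.8, 347.0]
tool_rot: [3.136, 0.002, 0.71]
force: [0.9, 1.1, 0.3]
width: 11.9
```

```bash
python3 -c "
from h import *
go(735,114,340,1.586)"
```

```text
row x 21.5 y 61.7 z 7.0 roll -50.2 | at [678.4 146.8 347. ] yaw 0.710 F [0.9 1.1 0.3] t 1.7 w 11.9
```

Call:
send_rows --pt "0 10 30 5 -8" --pt "0 21 62 7 -16" --pt "0 21 62 7 -25" --pt "0 21 62 7 -33" --pt "0 21 62 7 -42"

```text
clock: 2.2
eef_pos: [734.7, 113.3, 339.3]
tool_rot: [3.14, 0.005, 1.442]
force: [-0.2, -0.0, -0.1]
width: -0.1
```

Call:
send_rows --pt "0 0 0 0 -8" --pt "0 0 0 0 -8"

```text
clock: 2.4
eef_pos: [734.5, 113.3, 338.5]
tool_rot: [-3.141, 0.005, 1.582]
force: [-0.8, 0.0, 0.1]
width: -0.2
```

```bash
python3 -c "
from h import *
go(735,114,252,1.586)
im=save('side','pics/s2.png')
print(ctrl.read_state()['qpos'].round(2))
c=ctrl.camera_params('side');p=ctrl.read_state()['eef_pos'];u,v=proj(c,p).astype(int);print(u,v)
a=im[max(0,v-90):v+70,max(0,u-110):u+110,::-1].copy();cv2.imwrite('pics/s2z.png',cv2.resize(a,None,fx=3.6,fy=3.6,interpolation=cv2.INTER_CUBIC))"
```

```text
row x 0.7 y 0.5 z 86.5 roll -0.2 | at [734.5 113.3 338.5] yaw 1.582 F [-0.8  0.   0.1] t 2.4 w -0.2
[-0.21  0.72  0.03  1.06 -0.02  1.36  1.4 ]
408 86
```

View pics/s2z.png

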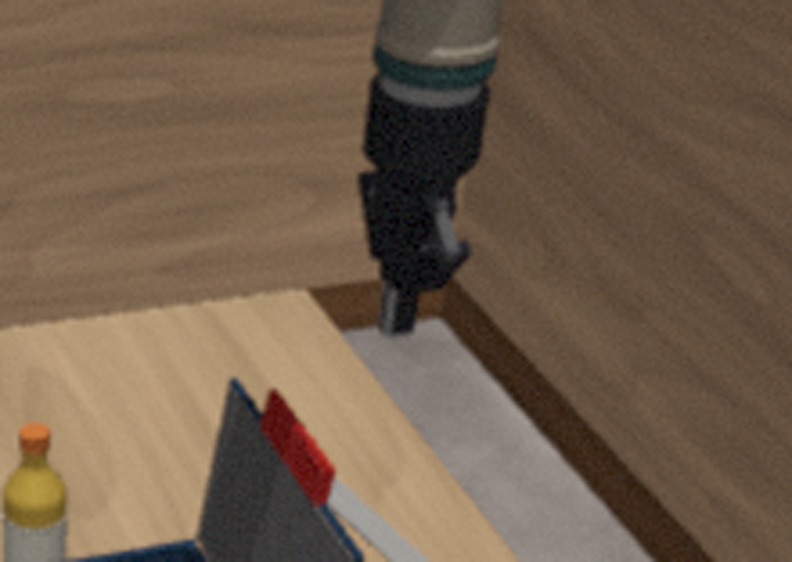

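The gripper is behind and above the lid, clear of it, with the red lip at about (295,445) in the zoom. I'll descend behind the lip.

Call:
send_rows --pt "0 0 5 30 0" --pt "0 0 5 60 0" --pt "0 0 5 86 0" --pt "0 0 5 86 0"

```text
clock: 2.85
eef_pos: [736.9, 112.6, 247.9]
tool_rot: [-3.133, 0.007, 1.576]
force: [0.1, 0.4, 0.4]
width: 0.1
```

Call:
send_rows --pt "0 0 -15 0 0" --pt "0 0 -30 0 0" --pt "0 0 -40 0 0" --pt "0 0 -45 0 0" --pt "0 0 -50 0 0"

```text
clock: 3.35
eef_pos: [687.5, 112.6, 249.8]
tool_rot: [-3.135, 0.007, 1.575]
force: [1.6, -0.3, 0.6]
width: 0.1
```

```bash
python3 -c "
from h import *
go(624,114,252,1.586)
im=save('side','pics/s3.png')
c=ctrl.camera_params('side');p=ctrl.read_state()['eef_pos'];u,v=proj(c,p).astype(int);print(u,v)
a=im[max(0,v-90):v+70,max(0,u-110):u+110,::-1].copy();cv2.imwrite('pics/s3z.png',cv2.resize(a,None,fx=3.6,fy=3.6,interpolation=cv2.INTER_CUBIC))"
```

```text
row x 1.7 y -63.5 z -2.2 roll -0.6 | at [687.5 112.6 249.8] yaw 1.575 F [ 1.6 -0.3  0.6] t 3.35 w 0.1
386 120
```

View pics/s3z.png

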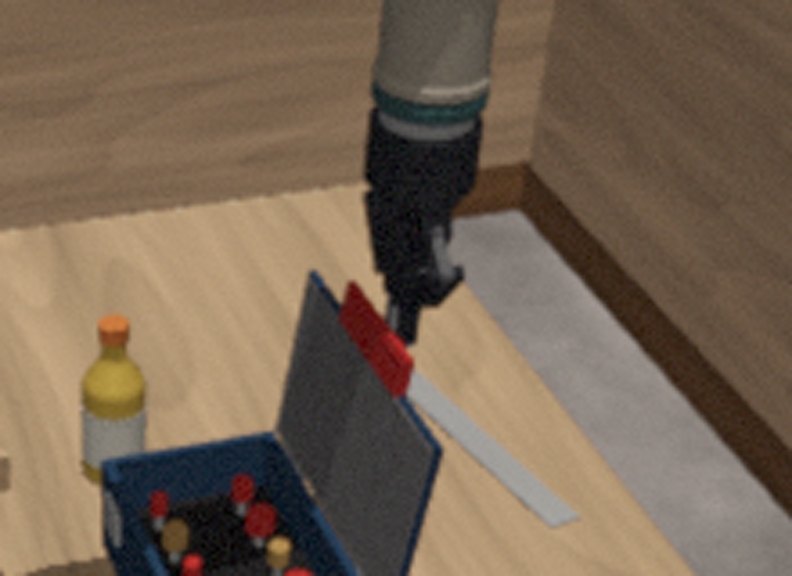

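The finger is just touching behind the lip, as predicted. Push now.

Call:
send_rows --pt "0 0 -15 0 0" --pt "0 0 -30 0 0" --pt "0 0 -45 0 0" --pt "0 0 -60 0 0" --pt "0 0 -66 0 0"

```text
clock: 3.9
eef_pos: [621.0, 112.2, 250.8]
tool_rot: [-3.136, 0.006, 1.575]
force: [1.2, 1.0, 0.0]
width: -0.0
```

Call:
send_rows --pt "0 0 20 -20 0" --pt "0 0 20 -60 0" --pt "0 0 -20 -75 0"

```text
clock: 4.2
eef_pos: [607.1, 112.6, 328.9]
tool_rot: [3.138, 0.005, 1.572]
force: [-1.0, -0.2, 1.0]
width: 0.0
```

```bash
python3 -c "
from h import *
im=save('side','pics/s4.png')
go(515,110,225,1.586)
a=im[60:240,230:450,::-1].copy();cv2.imwrite('pics/s4z.png',cv2.resize(a,None,fx=3.3,fy=3.3,interpolation=cv2.INTER_CUBIC))"
```

```text
row x -2.8 y -82.5 z 105.1 roll -0.7 | at [597.4 113.1 330.1] yaw 1.574 F [-8.  -0.1 -0.2] t 4.25 w -0.2
```

View pics/s4z.png

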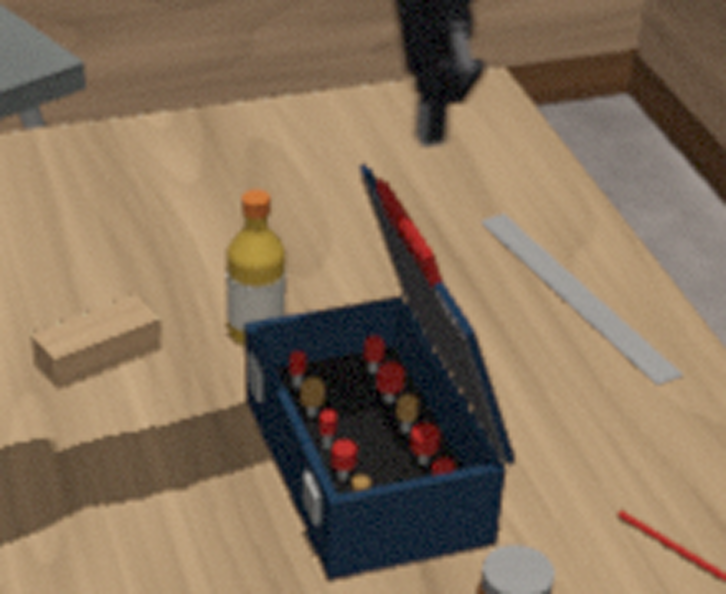

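The lid is falling freely at about 1.25 rad and the fingers are clear above it. Moving in front for the catch.

Call:
send_rows --pt "0 -2 -48 5 0" --pt "0 -3 -85 30 0" --pt "0 -3 -85 75 0" --pt "0 -3 -85 112 0" --pt "0 -3 -85 114 0"

```text
clock: 4.75
eef_pos: [508.6, 108.6, 213.1]
tool_rot: [-3.127, 0.007, 1.574]
force: [-0.8, -0.3, -0.3]
width: -0.0
```

```bash
python3 -c "
from h import *
im=save('side','pics/s5.png')
go(515,110,215,1.586)
a=im[60:240,230:450,::-1].copy();cv2.imwrite('pics/s5z.png',cv2.resize(a,None,fx=3.3,fy=3.3,interpolation=cv2.INTER_CUBIC))"
```

```text
row x 1.1 y 4.6 z 0.0 roll -0.7 | at [510.4 108.9 215. ] yaw 1.574 F [-0.2  0.1  0.2] t 4.8 w 0.3
```

View pics/s5z.png

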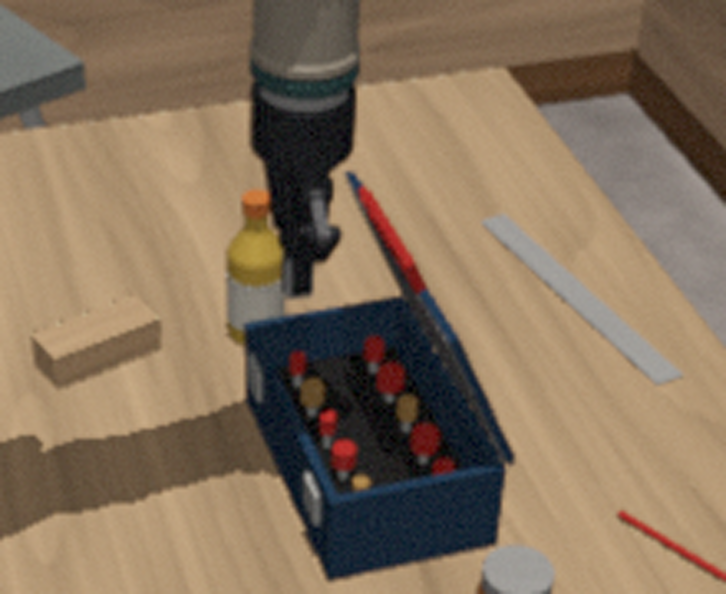

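The fingers are in front and the lid is still above at about 1.15 rad. Hold and wait.

Call:
send_rows --pt "0 1 4 0 0" --pt "0 1 4 0 0" --pt "0 1 4 0 0" --pt "0 1 4 0 0" --pt "0 1 4 0 0"

```text
clock: 5.3
eef_pos: [514.7, 110.0, 215.6]
tool_rot: [-3.131, 0.006, 1.574]
force: [-0.3, -0.1, -0.6]
width: 0.2
```

Call:
send_rows --pt "0 0 0 0 0" --pt "0 0 0 0 0" --pt "0 0 0 0 0"

```text
clock: 5.6
eef_pos: [514.7, 110.0, 215.6]
tool_rot: [-3.132, 0.006, 1.574]
force: [-0.5, -0.4, 0.1]
width: 0.0
```

```bash
python3 -c "
from h import *
im=save('side','pics/s6.png')
go(515,110,215,1.586)
a=im[60:240,230:450,::-1].copy();cv2.imwrite('pics/s6z.png',cv2.resize(a,None,fx=3.3,fy=3.3,interpolation=cv2.INTER_CUBIC))"
```

```text
row x 0.0 y 0.4 z 0.6 roll -0.7 | at [514.6 110.  215.6] yaw 1.574 F [0.5 0.4 0.8] t 5.65 w 0.1
```

View pics/s6z.png

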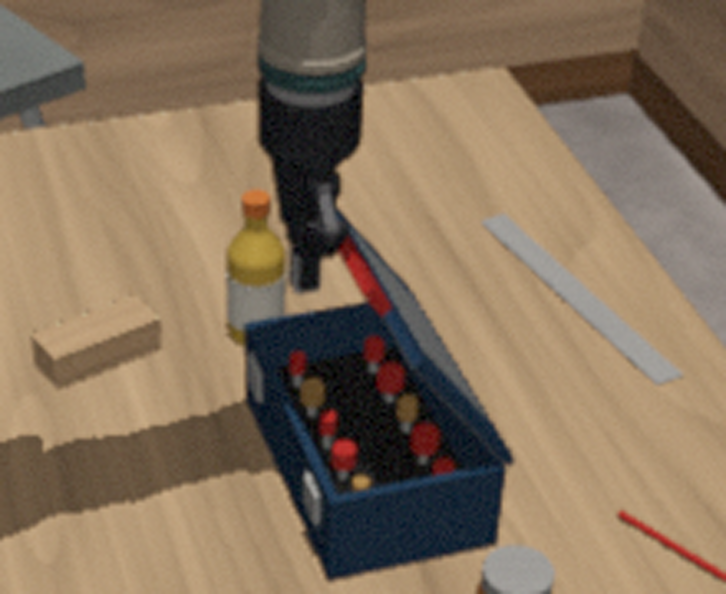

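Call:
send_rows --pt "0 0 0 0 0" --pt "0 0 0 0 0" --pt "0 0 0 0 0"

```text
clock: 5.95
eef_pos: [514.6, 110.0, 215.5]
tool_rot: [-3.131, 0.006, 1.574]
force: [-0.3, -0.1, 0.2]
width: -0.1
```

```bash
python3 -c "
from h import *
im=save('side','pics/s7.png')
go(515,110,215,1.586)
a=im[60:240,230:450,::-1].copy();cv2.imwrite('pics/s7z.png',cv2.resize(a,None,fx=3.3,fy=3.3,interpolation=cv2.INTER_CUBIC))"
```

```text
row x 0.0 y 0.5 z 0.5 roll -0.7 | at [514.5 110.  215.5] yaw 1.574 F [-0.5 -0.2  0.2] t 6.0 w -0.2
```

View pics/s7z.png

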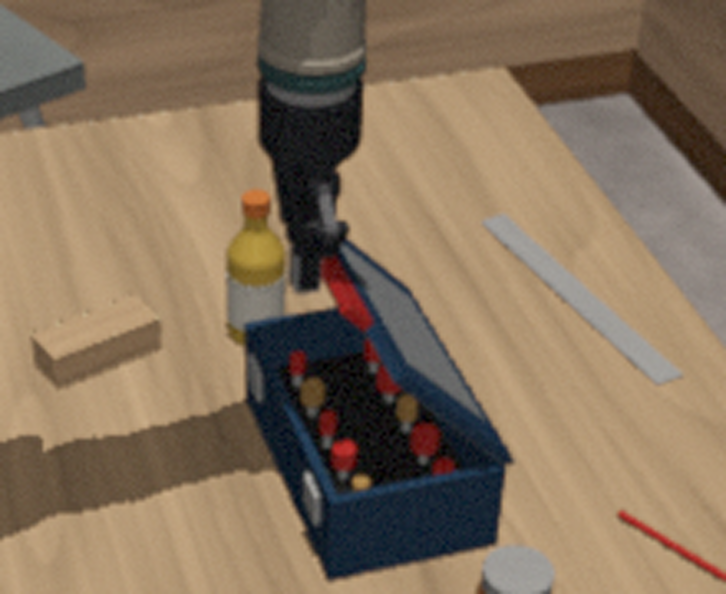

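Call:
send_rows --pt "0 0 0 5 0" --pt "0 0 0 7 0"

```text
clock: 6.2
eef_pos: [512.2, 109.9, 207.7]
tool_rot: [-3.126, 0.007, 1.574]
force: [-5.7, -0.3, 5.1]
width: -0.3
```

Call:
send_rows --pt "0 0 0 0 0" --pt "0 0 0 0 0"

```text
clock: 6.4
eef_pos: [511.4, 109.8, 207.2]
tool_rot: [-3.125, 0.007, 1.575]
force: [-3.8, 0.0, 0.3]
width: 0.2
```

```bash
python3 -c "
from h import *
im=save('side','pics/s8.png')
go(515,110,215,1.586)
a=im[60:240,230:450,::-1].copy();cv2.imwrite('pics/s8z.png',cv2.resize(a,None,fx=3.3,fy=3.3,interpolation=cv2.INTER_CUBIC))"
```

```text
row x 0.2 y 3.4 z -7.7 roll -0.7 | at [511.6 109.8 207.3] yaw 1.575 F [-4.3  0.3  0.6] t 6.45 w 0.3
```

View pics/s8z.png

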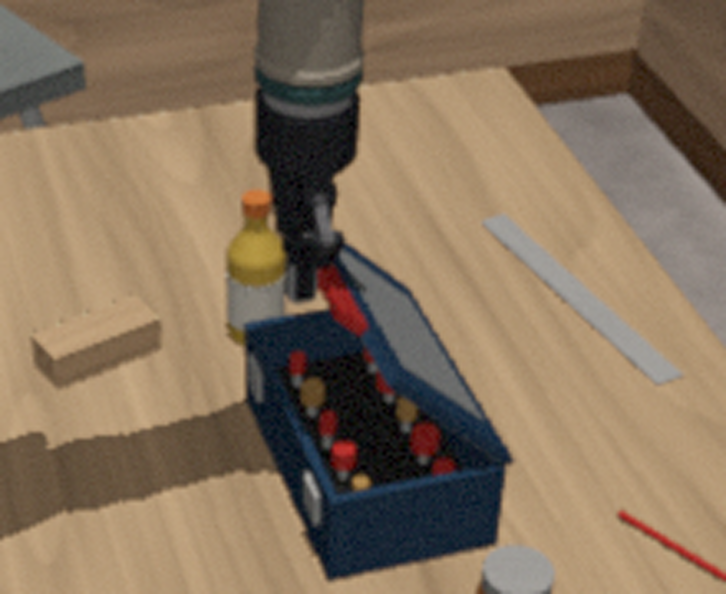

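Caught at about 0.8 rad, with the lip resting on the finger side at zoom (325,280) and -4.3 N along x. Hold it still.

Call:
send_rows --pt "0 0 0 0 0" --pt "0 0 0 0 0" --pt "0 0 0 0 0" --pt "0 0 0 0 0" --pt "0 0 0 0 0"

```text
clock: 6.95
eef_pos: [511.5, 109.8, 207.3]
tool_rot: [-3.125, 0.007, 1.575]
force: [-3.3, -0.3, 0.2]
width: -0.0
```

Call:
send_rows --pt "0 0 0.5 0 0" --pt "0 0 1 0 0" --pt "0 0 1 0 0"

```text
clock: 7.25
eef_pos: [511.8, 109.8, 207.4]
tool_rot: [-3.123, 0.007, 1.575]
force: [-5.5, 0.2, 2.5]
width: 0.0
```

```bash
python3 -c "
from h import *
go(515,110,215,1.586);s=ctrl.read_state();print(s['tool_rot'],s['qd'].round(3))"
```

```text
row x 0.1 y 3.2 z -7.6 roll -0.6 | at [511.8 109.8 207.4] yaw 1.575 F [-5.5  0.2  2.5] t 7.25 w 0.0
[-3.12333788  0.00708899  1.57467559] [ 0.001  0.    -0.     0.    -0.001 -0.     0.   ]
```

Stable at rest for over 0.5 s, so the catch step should be met. Now carry it down along the arc at about 0.2 rad/s.

Call:
send_rows --pt "0 0 -2.0 2.5 0" --pt "0 0 -4.5 5 0" --pt "0 0 -6.9 7.6 0" --pt "0 0 -9.2 10.2 0" --pt "0 0 -11.5 13 0"

```text
clock: 7.75
eef_pos: [499.8, 109.7, 194.2]
tool_rot: [-3.123, 0.007, 1.575]
force: [-4.3, 0.4, 0.9]
width: 0.5
```

Call:
send_rows --pt "0 0 -2.0 2.8 0" --pt "0 0 -4 5.6 0" --pt "0 0 -6 8.4 0" --pt "0 0 -8 11.2 0" --pt "0 0 -9.8 14 0"

```text
clock: 8.25
eef_pos: [489.2, 109.5, 180.1]
tool_rot: [-3.122, 0.007, 1.575]
force: [-4.9, 1.4, 1.9]
width: -0.3
```

```bash
python3 -c "
from h import *
im=save('side','pics/s9.png')
go(515,110,215,1.586)
a=im[60:240,230:450,::-1].copy();cv2.imwrite('pics/s9z.png',cv2.resize(a,None,fx=3.3,fy=3.3,interpolation=cv2.INTER_CUBIC))"
```

```text
row x 0.4 y 26.2 z -35.4 roll -0.6 | at [488.8 109.5 179.6] yaw 1.575 F [-5.1 -0.1 -0.7] t 8.3 w -0.2
```

View pics/s9z.png

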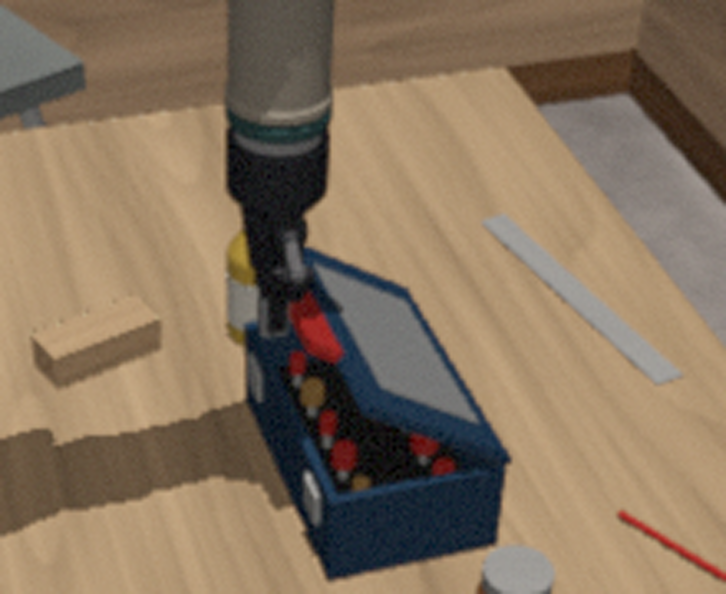

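Call:
send_rows --pt "0 0 -1.6 3 0" --pt "0 0 -3.4 6.1 0" --pt "0 0 -5.2 9.2 0" --pt "0 0 -6.9 12.3 0" --pt "0 0 -8.5 15.4 0"

```text
clock: 8.8
eef_pos: [479.6, 109.3, 164.0]
tool_rot: [-3.121, 0.008, 1.575]
force: [-5.1, 0.6, 1.7]
width: -0.1
```

Call:
send_rows --pt "0 0 -1.2 3 0" --pt "0 0 -2.6 6.2 0" --pt "0 0 -4.0 9.4 0" --pt "0 0 -5.4 12.6 0" --pt "0 0 -6.7 15.8 0"

```text
clock: 9.3
eef_pos: [472.1, 109.2, 147.9]
tool_rot: [-3.12, 0.008, 1.575]
force: [-4.9, 0.3, 1.0]
width: -0.3
```

```bash
python3 -c "
from h import *
im=save('side','pics/s10.png')
go(515,110,215,1.586)
a=im[60:240,230:450,::-1].copy();cv2.imwrite('pics/s10z.png',cv2.resize(a,None,fx=3.3,fy=3.3,interpolation=cv2.INTER_CUBIC))"
```

```text
row x 0.6 y 43.2 z -67.5 roll -0.6 | at [471.8 109.2 147.5] yaw 1.575 F [-3.9  1.4 -1.8] t 9.35 w -0.2
```

View pics/s10z.png

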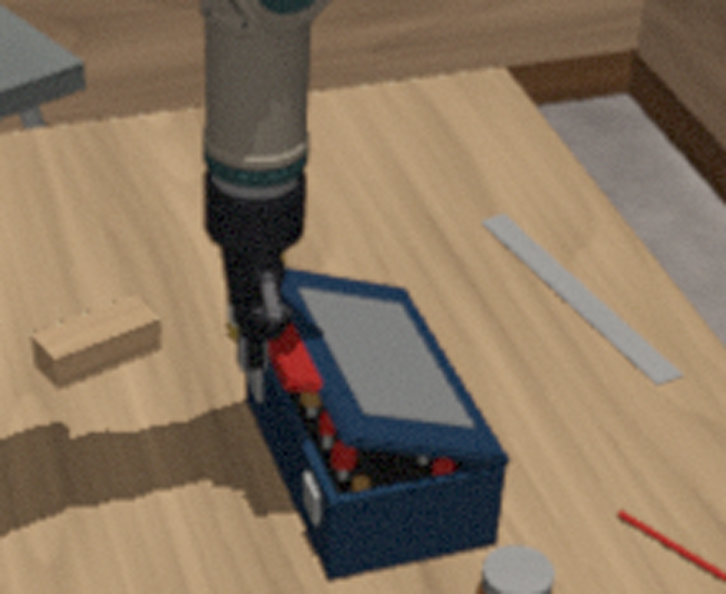

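Still carried on the finger at about 0.37 rad; all else is undisturbed. Continue.

Call:
send_rows --pt "0 0 -0.8 2.6 0" --pt "0 0 -1.7 5.2 0" --pt "0 0 -2.5 7.9 0" --pt "0 0 -3.3 10.6 0" --pt "0 0 -4.2 13.3 0"

```text
clock: 9.85
eef_pos: [467.1, 109.1, 134.0]
tool_rot: [-3.12, 0.008, 1.575]
force: [-4.5, 1.0, 0.1]
width: 0.2
```

Call:
send_rows --pt "0 0 -0.5 2.6 0" --pt "0 0 -1.2 5.2 0" --pt "0 0 -1.9 7.9 0" --pt "0 0 -2.5 10.6 0" --pt "0 0 -3.1 13.3 0"

```text
clock: 10.35
eef_pos: [463.6, 109.0, 120.5]
tool_rot: [-3.119, 0.008, 1.575]
force: [-5.1, 0.8, -0.7]
width: -0.2
```

```bash
python3 -c "
from h import *
im=save('side','pics/s11.png')
go(515,110,215,1.586)
a=im[100:240,250:420,::-1].copy();cv2.imwrite('pics/s11z.png',cv2.resize(a,None,fx=4.2,fy=4.2,interpolation=cv2.INTER_CUBIC))"
```

```text
row x 0.8 y 51.6 z -94.9 roll -0.6 | at [463.4 109.  120.1] yaw 1.575 F [-5.   0.9 -2.8] t 10.4 w -0.2
```

View pics/s11z.png

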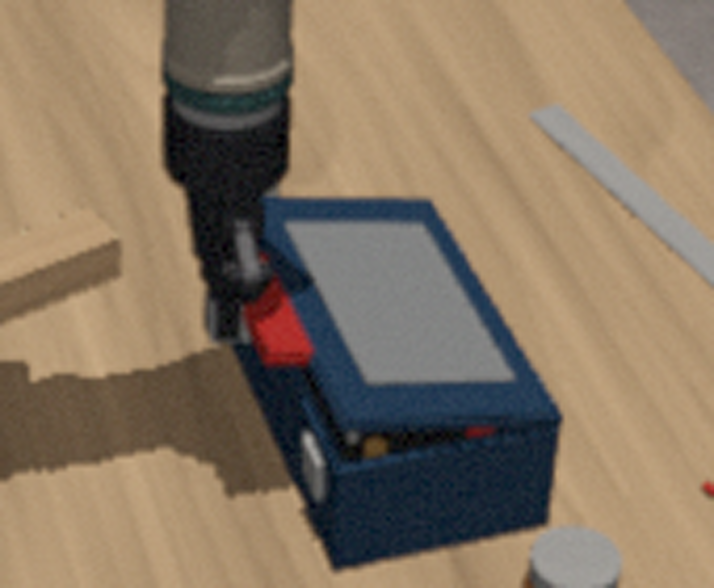

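```bash
python3 - <<'E'
from h import *
S=ctrl.camera_params('side')
P=[573.48,111.83,.01537]
def W(q):
    c,s=np.cos(P[2]),np.sin(P[2]);return [P[0]+c*q[0]-s*q[1],P[1]+s*q[0]+c*q[1],q[2]]
for th in (0,.02,.1,.15,.2,.25,.3):
    o=[]
    for r,y,t in ((147,-120,0),(147,-120,10),(175,-55,0),(175,-55,10)):
        p=proj(S,W([72.5-r*np.cos(th)+t*np.sin(th),y,85+r*np.sin(th)+t*np.cos(th)]));o+=list(((p-[250,100])*4.2).round(0).astype(int))
    print(th,o)
E
```

```text
0 [np.int64(334), np.int64(471), np.int64(334), np.int64(458), np.int64(258), np.int64(411), np.int64(258), np.int64(398)]
0.02 [np.int64(334), np.int64(467), np.int64(335), np.int64(455), np.int64(258), np.int64(406), np.int64(258), np.int64(394)]
0.1 [np.int64(335), np.int64(452), np.int64(337), np.int64(440), np.int64(259), np.int64(389), np.int64(261), np.int64(376)]
0.15 [np.int64(337), np.int64(443), np.int64(340), np.int64(430), np.int64(261), np.int64(378), np.int64(263), np.int64(365)]
0.2 [np.int64(340), np.int64(433), np.int64(343), np.int64(420), np.int64(263), np.int64(366), np.int64(267), np.int64(353)]
0.25 [np.int64(343), np.int64(424), np.int64(347), np.int64(411), np.int64(267), np.int64(355), np.int64(271), np.int64(342)]
0.3 [np.int64(346), np.int64(414), np.int64(352), np.int64(401), np.int64(270), np.int64(344), np.int64(275), np.int64(330)]
```

Predicted vs seen corners (lip corner near (263,363), lid corner near (342,430)) give θ≈0.21, which agrees with the tool height. Continue more slowly.

Call:
send_rows --pt "0 0 -0.3 2.0 0" --pt "0 0 -0.6 4.0 0" --pt "0 0 -0.9 6.0 0" --pt "0 0 -1.2 8.0 0" --pt "0 0 -1.5 10.0 0"

```text
clock: 10.9
eef_pos: [461.5, 109.0, 110.0]
tool_rot: [-3.119, 0.008, 1.576]
force: [-5.0, 0.9, -1.8]
width: 0.1
```

Call:
send_rows --pt "0 0 -0.2 1.6 0" --pt "0 0 -0.4 3.2 0" --pt "0 0 -0.6 4.8 0" --pt "0 0 -0.8 6.4 0" --pt "0 0 -1.0 8.0 0"

```text
clock: 11.4
eef_pos: [460.4, 109.0, 101.9]
tool_rot: [-3.119, 0.008, 1.576]
force: [-5.5, 1.3, -0.9]
width: -0.3
```

```bash
python3 -c "
from h import *
im=save('side','pics/s12.png')
go(515,110,215,1.586)
a=im[100:240,250:420,::-1].copy();cv2.imwrite('pics/s12z.png',cv2.resize(a,None,fx=4.2,fy=4.2,interpolation=cv2.INTER_CUBIC))"
```

```text
row x 0.7 y 54.6 z -113.3 roll -0.6 | at [460.4 109.  101.7] yaw 1.576 F [-5.1  0.2 -2.8] t 11.45 w -0.1
```

View pics/s12z.png

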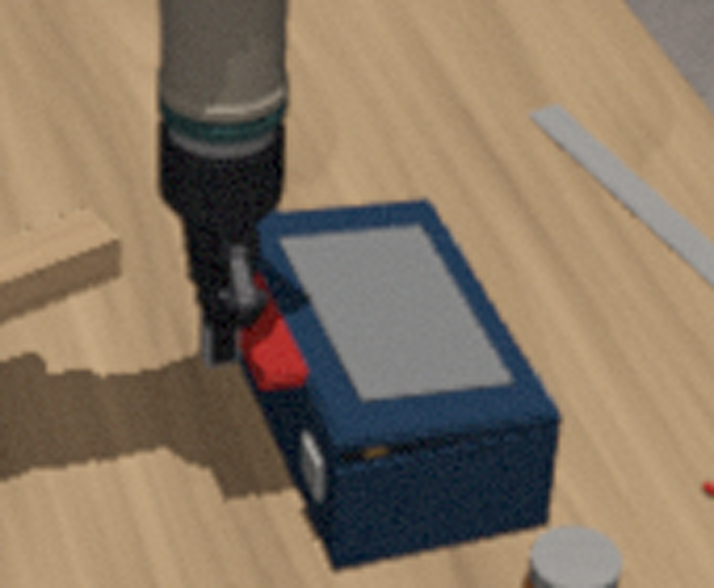

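θ≈0.10 (lip corner at (259,389)). The lid weight now hangs on the finger by friction (Fz -2.8, Fx -5). Continue slower.

Call:
send_rows --pt "0 0 -0.1 1.2 0" --pt "0 0 -0.2 2.4 0" --pt "0 0 -0.3 3.6 0" --pt "0 0 -0.4 4.8 0" --pt "0 0 -0.5 6.0 0"

```text
clock: 11.95
eef_pos: [459.8, 109.0, 95.6]
tool_rot: [-3.119, 0.008, 1.576]
force: [-5.4, -0.2, -1.6]
width: -0.6
```

Call:
send_rows --pt "0 0 -0.1 0.7 0" --pt "0 0 -0.2 1.4 0" --pt "0 0 -0.3 2.1 0" --pt "0 0 -0.4 2.8 0" --pt "0 0 -0.5 3.5 0"

```text
clock: 12.45
eef_pos: [459.5, 109.0, 92.1]
tool_rot: [-3.119, 0.008, 1.576]
force: [-3.4, 1.3, -1.7]
width: 0.2
```

```bash
python3 -c "
from h import *
im=save('side','pics/s13.png')
go(515,110,215,1.586);print(ctrl.read_state()['tool_rot'])
a=im[100:240,250:420,::-1].copy();cv2.imwrite('pics/s13z.png',cv2.resize(a,None,fx=4.2,fy=4.2,interpolation=cv2.INTER_CUBIC))"
```

```text
row x 0.8 y 55.5 z -122.9 roll -0.6 | at [459.5 108.9  92.1] yaw 1.576 F [-3.3  0.5 -2.4] t 12.5 w 0.2
[-3.11942295  0.0076387   1.57576844]
```

View pics/s13z.png

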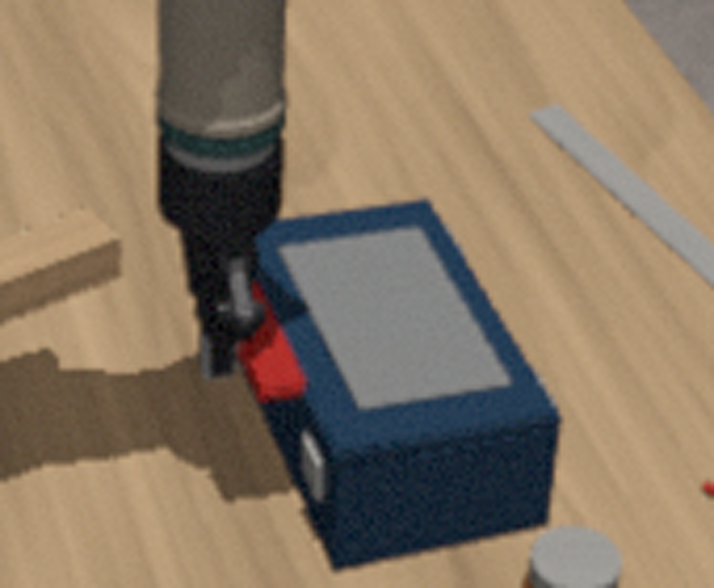

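θ≈0.05, held at Fx -3.3, which is light enough that even flush contact can't count as a pinch. Creep down.

Call:
send_rows --pt "0 0 0 0.6 0" --pt "0 0 -0.05 1.2 0" --pt "0 0 -0.1 1.8 0" --pt "0 0 -0.15 2.4 0" --pt "0 0 -0.15 3.0 0"

```text
clock: 13.0
eef_pos: [459.3, 108.9, 89.0]
tool_rot: [-3.119, 0.008, 1.576]
force: [-3.8, 1.3, -2.7]
width: 0.0
```

```bash
python3 -c "
from h import *
go(515,110,215,1.586)"
```

```text
row x 0.8 y 55.7 z -126.0 roll -0.6 | at [459.3 108.9  89. ] yaw 1.576 F [-3.8  1.3 -2.7] t 13.0 w 0.0
```

Call:
send_rows --pt "0 0 -0.1 0.5 0" --pt "0 0 -0.2 1.0 0" --pt "0 0 -0.2 1.5 0"

```text
clock: 13.3
eef_pos: [459.3, 109.0, 87.5]
tool_rot: [-3.12, 0.008, 1.576]
force: [-3.2, 1.5, -1.6]
width: 0.2
```

Call:
send_rows --pt "0 0 0 0.5 0" --pt "0 0 -0.1 1.0 0" --pt "0 0 -0.1 1.5 0"

```text
clock: 13.6
eef_pos: [459.2, 108.9, 86.0]
tool_rot: [-3.12, 0.008, 1.576]
force: [-3.1, 0.8, -1.6]
width: -0.0
```

```bash
python3 -c "
from h import *
im=save('side','pics/s14.png')
go(515,110,215,1.586)
a=im[100:240,250:420,::-1].copy();cv2.imwrite('pics/s14z.png',cv2.resize(a,None,fx=4.2,fy=4.2,interpolation=cv2.INTER_CUBIC))"
```

```text
row x 0.8 y 55.8 z -129.1 roll -0.6 | at [459.2 108.9  85.9] yaw 1.576 F [-4.3  0.6 -2.3] t 13.65 w 0.2
```

View pics/s14z.png

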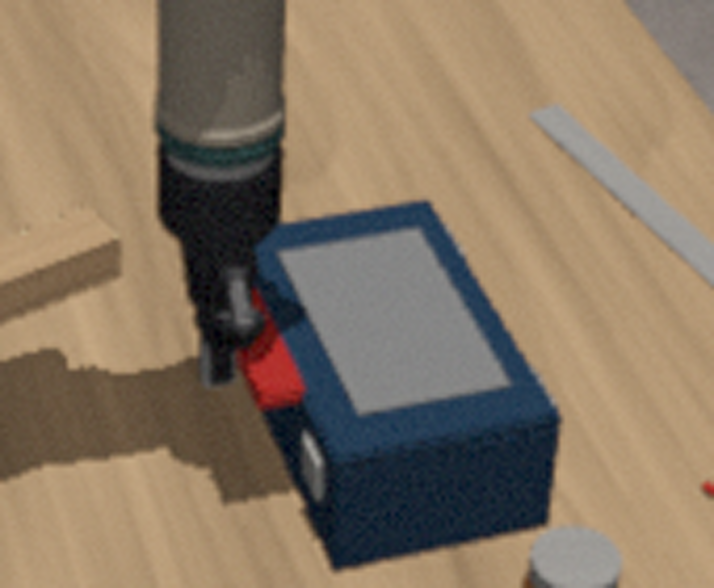

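Nearly shut, weight still partly on the finger (Fz≈-2). Continue until the load goes.

Call:
send_rows --pt "0 0 -0.05 0.5 0" --pt "0 0 -0.1 1.0 0" --pt "0 0 -0.1 1.5 0"

```text
clock: 13.95
eef_pos: [459.2, 108.9, 84.7]
tool_rot: [-3.12, 0.008, 1.576]
force: [-3.5, 1.2, 3.3]
width: 0.3
```

Call:
send_rows --pt "0 0 -0.05 0.5 0" --pt "0 0 -0.1 1.0 0" --pt "0 0 -0.1 1.5 0"

```text
clock: 14.25
eef_pos: [459.2, 108.8, 83.3]
tool_rot: [-3.121, 0.008, 1.576]
force: [-3.9, 0.8, 2.8]
width: -0.2
```

```bash
python3 -c "
from h import *
go(515,110,215,1.586)"
```

```text
row x 0.9 y 55.9 z -131.7 roll -0.6 | at [459.2 108.8  83.3] yaw 1.576 F [-3.9  0.8  2.8] t 14.25 w -0.2
```

Fz flipped to +3, so the lid sits on the rim. Withdraw forward.

Call:
send_rows --pt "0 0 -3 0 0" --pt "0 0 -10 0 0" --pt "0 0 -25 0 0" --pt "0 0 -45 0 0" --pt "0 0 -60 0 0"

```text
clock: 14.75
eef_pos: [398.7, 108.4, 84.7]
tool_rot: [-3.122, 0.007, 1.575]
force: [-0.0, 0.5, -0.8]
width: -0.4
```

Call:
send_rows --pt "0 0 0 -30 0" --pt "0 0 0 -60 0" --pt "0 0 0 -100 0" --pt "0 0 0 -120 0" --pt "0 0 0 -120 0"

```text
clock: 15.25
eef_pos: [403.5, 110.0, 207.3]
tool_rot: [-3.13, 0.005, 1.575]
force: [1.1, 1.0, -0.7]
width: -0.1
```

Call:
send_rows --pt "0 0 0 0 0" --pt "0 0 0 0 0" --pt "0 0 0 0 0" --pt "0 0 0 0 0"

```text
clock: 15.65
eef_pos: [403.0, 109.8, 206.5]
tool_rot: [-3.128, 0.005, 1.575]
force: [0.1, -0.2, 0.8]
width: -0.5
```

```bash
python3 - <<'E'
from h import *
im=save('side','pics/s15.png');save('scene','pics/c15.png')
go(515,110,215,1.586)
cv2.imwrite('pics/s15z.png',cv2.resize(im[95:270,230:450,::-1].copy(),None,fx=3.4,fy=3.4,interpolation=cv2.INTER_CUBIC))
d0=cv2.imread('pics/side0.png').astype(int);d1=cv2.imread('pics/s15.png').astype(int)
for n,(a,b,c,d) in dict(jar=(225,265,372,400),offcut=(150,178,238,280),bottle=(118,160,298,318)).items(): print(n,np.abs(d0-d1)[a:b,c:d].mean().round(2))
E
```

```text
row x -0.4 y 111.8 z -8.3 roll -0.6 | at [403.2 109.9 206.7] yaw 1.575 F [ 0.3  0.  -0.4] t 15.75 w 0.4
jar 3.05
offcut 5.98
bottle 5.59
```

View pics/s15z.png

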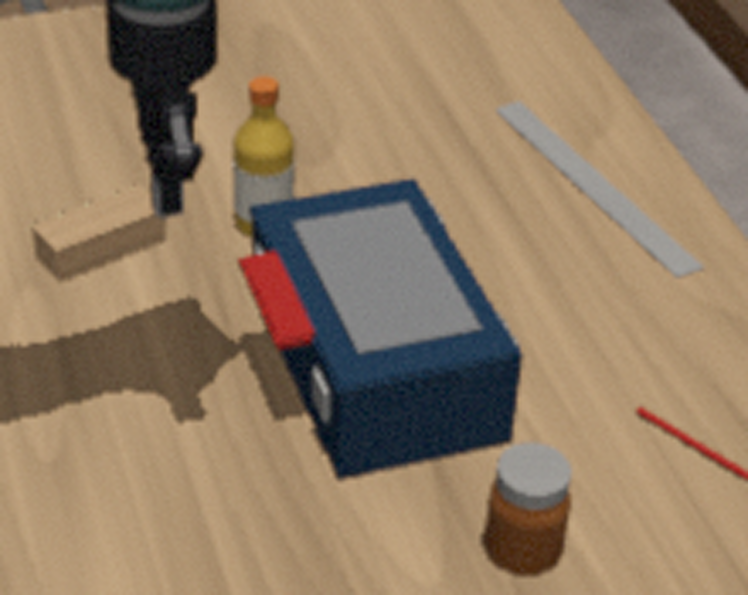

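The lid is flat shut. The bottle (264,90), jar (533,470) and offcut (100,230) are at the same pixels as at the start, and the gripper is clear. Handing in.

```bash
python3 -c "
from h import *
print(ctrl.finish_job())"
```

```text
the job is handed in; nothing more can be done
None
```

The case is shut and I handed the job in at about 15.8 s; it reports no verdict.

- **Tip and release:** I pushed the lid forward with the closed fingers to about 1.3 rad, pulled away, and let it fall by itself for about 2 s.
- **Catch:** The lip came to rest on the outer side of the fingers at about 0.8 rad, with 3–5 N on them, and I held it still for over half a second.
- **Lowering:** I carried it down at about 0.2 rad/s, slowing to about 0.03 rad/s at the end. The vertical load on the fingers reversed when the lid reached the rim, and I then withdrew towards the robot and up.

**Last checks:** The final side picture shows the lid flat on the rim. The bottle, jar and offcut are at the same pixels as at the start, and the wrist force is about zero with the gripper clear.

- **Lid angle:** I estimated it throughout from camera corners and tool height, which agreed to about 0.01 rad. I never read it directly.
- **Finger face:** The vertical fingers carried the lip on their flat sides, partly by friction, not on a finger's back.
- **Tool tilt:** It drifted by about 0.02 rad, so near shut the finger could have touched the lip's whole front edge. I kept the sideways force to about 4 N there so that contact would not count as a pinch, but I could not check those contact forces directly.

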